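# Seat the mandrel in the warmer and start it

### The arm

A 6-joint arm with a two-finger parallel gripper is mounted at the origin on the work surface. World frame = base frame: x ahead of the robot, y to its left, z up, the work surface at z = 0. Lengths are in mm, angles in rad, forces in N, time in s.
With the tool pointing down it reaches from about 300 to 775 mm from the base axis. Payload 14.6 kg.
Tool frame: the origin (TCP) lies midway between the tips of the shut fingers; the grasp point (between the pads) lies 19 mm behind it; y points along the fingers, z is the direction in which the jaws open and shut, and the axes are right-handed (so a half turn about y gives the same grasp; the last joint's range is limited). The gripper opens to 94 mm and grips with 3 to 60 N. Pads are 16 mm wide; open, the fingers measure 119 mm over their backs; the gripper's body (75 mm by 177 mm) begins 78 mm behind the grasp point.
Start: joints at [1.042, 0.3, 1.521, -0, 1.321, -0.067], TCP at [245.054, 492.38, 205.446] pointing down, gripper open.
Joint ranges: [-3.03, 3.03], [-0.79, 2.21], [0.23, 2.52], [-1.04, 4.18], [0, 3.07], [-2.55, 2.55]. Speed limits (rad/s): [2.22, 2.22, 2.57, 3.14, 3.14, 3.14].

### API

Orientations are given as [roll, pitch, yaw] about the fixed x, y, z axes, in that order (R = Rz(yaw) Ry(pitch) Rx(roll)).
In Python, from cell import manip gives the robot as it stands.
- The arm moves only by the tool play_rows, never from a script. Its argument "series" is a list of rows, each a list of 3 entries, a list of its own where there are three numbers: the shift along the tool's x, y, z in m, then the turn about the tool's y in rad, then the closure, from 0 (fully open) to 1 (shut). In form: [[[dx, dy, dz], twist, grip], ...]. A call has 1 to 20 rows; each row is the pose to reach, as a shift and turn from the pose measured when the call began, along the tool's axes at that moment; what a row does not reach only later rows make up. A row lasts 1/10 s, in which the tool goes at most 50 mm and 8.59 degrees, less where a joint would pass 70% of its speed; a pose out of reach is approached as far as the arm can. A call with a gripper value outside its range is refused whole. The fingers move at their own pace and stop on an object; "squeeze" is the grip in N (left out, the last holds). Time passes only in rows, so rows that repeat a pose let the fingers close. It gives the time, the measured TCP pose, the force and the opening at its end, in the units of the state.
- manip.read_state(): the state, without advancing time (a new reading comes with each control period).
- manip.camera(name): name is "scene" or "side" or "wrist"; returns the picture (384x512x3 uint8, red, green, blue); there is no depth.
- manip.camera_params(name): a dict with "K" (3x3 intrinsics, pixels), "rvec" (rotation vector, rad) and "tvec" (3), from world to camera coordinates, as OpenCV has them. Camera axes: x right, y down, z forward; pixel columns grow to the right and rows downward; lengths in mm; the calibration is good to about 2 mm. A picture is of the moment at which its call begins: read the wrist's pose just before it. camera_params takes no time and is no camera call; for the wrist camera it gives the pose at the moment of the call.
- manip.sign_off(): hands the job in, once; it reports no verdict.
The state is a dict: "clock": time; "joints": joint angles; "qd": joint speeds; "effort": joint torques, N m; "eef_pos": TCP position; "eef_rot": TCP orientation; "wrist_force": force on the tool from outside, world axes, zero at the start; "moment": the same for the moment, N m; "finger_gap": finger opening in mm.
Only numpy, scipy, OpenCV 4.12 (cv2) and the standard library are available. Lean on these libraries where they do the work, as an engineer would, in place of code of your own. Each camera call takes 0.05 s, during which the arm holds its last target. There are 200 camera calls.

### The job

Put the middle-sized of the three mandrels (the one with the medium-thick steel shank) into the bore of the warmer: enter it tilted about 15 degrees, lower edge first, then straighten it upright and slide it fully home on its collar, and let go. Then press the three keys of the warmer's panel one at a time, fully down, from the smallest to the largest, pressing none before the mandrel is home. Leave the other two mandrels, the wax block and the tool tin where they are.

Things in the scene. Friction and masses are not known exactly. Their poses are not given: they have to be found in the camera images.
- mandrel_mid_center (a point): Middle mandrel, to be inserted: upright, 120 mm tall, 0.18 to 0.35 kg. From its foot up: steel shank 30 mm diameter, 60 mm long; dark steel collar 44 mm diameter, 6 mm high; wooden grip 28 mm diameter, 54 mm high. This point is at its centre, 60 mm above the foot (the collar's underside); z along its axis, towards the grip. It stands loosely in one of the three places of the stand.
- mandrel_mid_foot (a point): Centre of the middle mandrel's foot (flat lower end of the shank, with a 2 mm chamfer), 60 mm below the centre; z along its axis, towards the grip.
- mandrel_thin_center (a point): Thin mandrel of the same make: 120 mm tall, the same wooden grip and the same heights, but its steel shank is 23 mm thick and its collar 37 mm across. Point at its centre, 60 mm above its foot, z up. It stands in one of the three stand places; leave it there.
- mandrel_thick_center (a point): Thick mandrel of the same make: 120 mm tall, the same wooden grip and the same heights, but its steel shank is 37 mm thick and its collar 51 mm across. Point at its centre, 60 mm above its foot, z up. It stands in one of the three stand places; leave it there.
- stand: Wooden stand, fixed, 90 x 260 x 25 mm, origin at the centre of its underside on the table, long side along its own y. Three round places 42 mm across and 12 mm deep (floor 13 mm above the table) in a row on its long axis at y = -85, 0 and +85 mm; which mandrel is in which place varies. The stand and the warmer may swap sides.
- warmer: Mandrel warmer, fixed: grey base plate 190 (x) x 240 (y) x 20 mm, origin at the centre of its underside on the table, z up. At its +y end an aluminium block 90 x 85 mm, top 85 mm above the table, with the upright bore at its middle (x = 0, y = +70 mm). At its -y end a white panel 185 x 85 mm, top 50 mm above the table, with three round grey keys in a row along x (at y = -70 mm).
- guard_top (a point): Middle of the top edge of the upright steel guard plate along the block's outer side: 90 mm long in the warmer's x, 5 mm thick, 46 mm from the bore's axis on the warmer's +y side, rising 60 mm above the block (145 mm above the table).
- bore (a point): Centre of the bore's mouth, level with the top of the aluminium block, 85 mm above the table; axes as the warmer's. The bore is round, upright, 31.5 mm across and 65 mm deep, without a useful chamfer. When the mandrel is home its collar rests on the block and its foot is 60 mm below this point.
- key_small_top (a point): Centre of the top face of the smallest (18 mm) round grey key of the warmer's panel (moves with the key), at x = 0 mm of the warmer, 72 mm above the table when up. The key stands 10 mm out of a white collar 16 mm wider than itself and 12 mm high.
- key_medium_top (a point): Centre of the top face of the middle (28 mm) round grey key of the warmer's panel (moves with the key), at x = -58 mm of the warmer, 72 mm above the table when up. The key stands 10 mm out of a white collar 16 mm wider than itself and 12 mm high.
- key_large_top (a point): Centre of the top face of the largest (40 mm) round grey key of the warmer's panel (moves with the key), at x = 58 mm of the warmer, 72 mm above the table when up. The key stands 10 mm out of a white collar 16 mm wider than itself and 12 mm high.
- key_small (a joint): Travel of the smallest key: 0 up, 0.006 m fully down; spring return; it starts to move at 1.2 N and is fully down at 4 N.
- key_medium (a joint): Travel of the middle key, as the smallest.
- key_large (a joint): Travel of the largest key, as the smallest.
- wax_block_center (a point): Bystander: loose cream wax block, 100 x 45 x 45 mm; point at its centre.
- tool_tin_center (a point): Bystander: loose steel tin with brush handles standing in it, 68 mm across, tin 110 mm high, handles up to 175 mm; point on its axis 55 mm above its foot.

How it is judged:
By the outcome, as a careful person would: the job done as asked, in the order asked, and still so for the second after the job is handed in, with the robot touching nothing.
It also fails if it takes over 66 s, if anything falls off the work surface, if the arm or the gripper's body presses on something with over 40 N, if the wrist force passes 120 N, or if a joint passes its speed limit or range.

## Working session

There is one attempt and no reset: what is moved stays moved. The work goes in short steps, Python scripts to look and compute and a tool call to move; the robot and the scene stay as the last step left them, time stands still between calls to the robot, and variables do not carry over. Pictures are saved under pics/ and viewed, about 8 in all and at most 12, crops included, and the job is handed in when it is done.

Besides the shell and the picture viewer there is one more tool, called by a JSON object that holds its "op" and its "data". play_rows: Moves the arm, as the interface text tells. Its arguments: {"type":"object","properties":{"series":{"type":"array","items":{"type":"array"}},"squeeze":{"type":"number"}},"required":["series"]}

```bash
mkdir -p pics
cat > h.py <<'E'
import numpy as np, cv2
from cell import manip
from scipy.spatial.transform import Rotation as R
def cam(n):
    p=manip.camera_params(n); return np.array(p["K"],float),cv2.Rodrigues(np.array(p["rvec"],float))[0],np.array(p["tvec"],float).ravel()
def proj(n,X):
    K,Rm,t=cam(n); x=(np.atleast_2d(X)@Rm.T+t)@K.T; return x[:,:2]/x[:,2:]
def ray(n,uv):
    K,Rm,t=cam(n); return -Rm.T@t, Rm.T@np.linalg.solve(K,[*uv,1])
def atz(n,uv,z):
    c,d=ray(n,uv); return c+d*(z-c[2])/d[2]
def save(n,f,crop=None,s=1):
    im=manip.camera(n)[:,:,::-1].copy(); np.save('pics/%s.npy'%f,im)
    cv2.imwrite('pics/%s.png'%f,im); return im
def st():
    s=manip.read_state(); return s
def tool(): 
    s=st(); return np.array(s["eef_pos"]),R.from_euler('xyz',s["eef_rot"]).as_matrix()
E
python3 - <<'E'
from h import *
print(st())
a=save('scene','a');b=save('side','b')
for n in('scene','side','wrist'):
    c,d=ray(n,(256,192));print(n,c,d,cam(n)[0][0,0])
print(tool()[1])
E
```

```text
{'clock': 0.0, 'joints': array([ 1.04237215e+00,  3.00438749e-01,  1.52157630e+00,  1.94143532e-05,
        1.32075327e+00, -6.66024534e-02]), 'qd': array([ 0.00138896,  0.0008343 , -0.00073544,  0.00064178, -0.00065715,
        0.0006486 ]), 'effort': array([-3.08123317e-04, -5.31819284e+01, -3.52724111e+01,  7.07415864e-02,
        2.44884094e-02, -6.26700739e-05]), 'eef_pos': array([244.92932076, 492.14586569, 204.90611597]), 'eef_rot': array([-1.57196814e+00,  9.70077874e-05, -4.61826592e-01]), 'wrist_force': array([-0.40123215, -0.68801359,  0.68954085]), 'moment': array([-0.00152636, -0.01247224,  0.00816064]), 'finger_gap': 94.37833243721653}
scene [ 903.75603945  541.04065941 1140.8061417 ] [-0.23901189 -0.45151843 -0.85967736] 478.99444351819324
side [ 145.1777396  -631.3396054   626.68144727] [ 0.4941074   0.68507102 -0.5355601 ] 432.0867049161565
wrist [178.76785259 524.35396567 383.81081159] [ 0.229578   -0.10286442 -0.9679041 ] 287.3001498878885
[[ 8.95265067e-01 -5.17147418e-04  4.45533605e-01]
 [-4.45533900e-01 -8.94124068e-04  8.95264623e-01]
 [-6.46214688e-05 -9.99999467e-01 -1.03088475e-03]]
```

Run:
```python
import cv2
for n in 'ab':
    cv2.imwrite('pics/%s2.png'%n,cv2.resize(cv2.imread('pics/%s.png'%n),(800,600),interpolation=cv2.INTER_CUBIC))
```

```text
(no output)
```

View pics/a2.png

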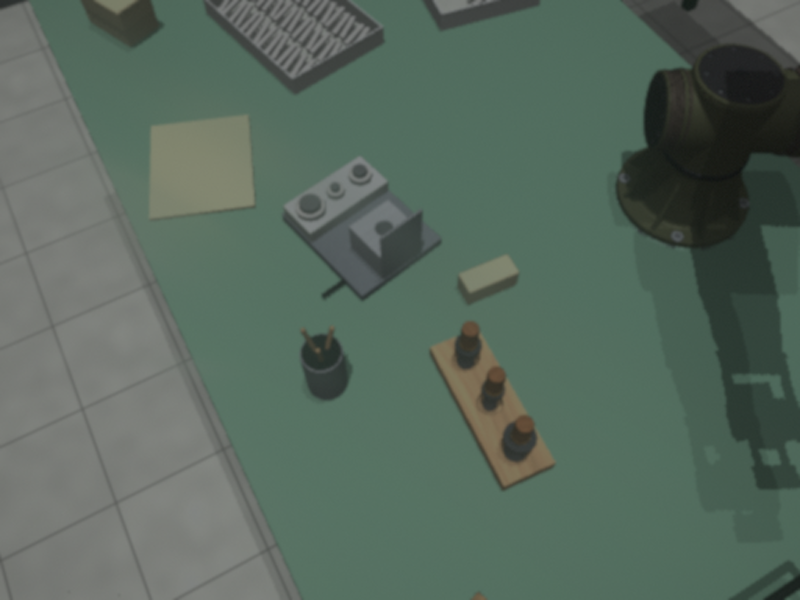

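View pics/b2.png

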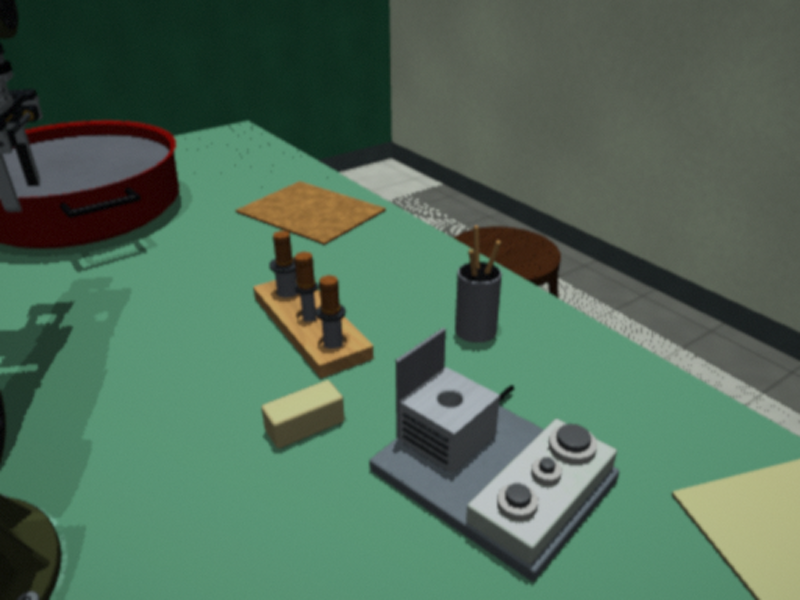

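Scene view: warmer at about (360,225), stand at (490,410), and the mandrels from top to bottom look like mid (468,345), thin (493,390) and thick (520,440). The side view agrees. Next, enlarged crops.

Run:
```python
import cv2,numpy as np
def comp(f,boxes,s,out):
    im=cv2.imread('pics/%s.png'%f); cv=np.zeros((600,800,3),np.uint8);x0=0
    for (x,y,w,h) in boxes:
        c=cv2.resize(im[y:y+h,x:x+w],None,fx=s,fy=s,interpolation=cv2.INTER_CUBIC)
        c=cv2.convertScaleAbs(c,alpha=1.4)
        for i in range(0,w,10):
            cv2.line(c,(int((i+.5)*s),0),(int((i+.5)*s),5 if i%50 else 12),(0,0,255),1)
        for i in range(0,h,10):
            cv2.line(c,(0,int((i+.5)*s)),(5 ,int((i+.5)*s)),(0,0,255),1)
        cv[:c.shape[0],x0:x0+c.shape[1]]=c; x0+=c.shape[1]
    cv2.imwrite('pics/%s.png'%out,cv)
comp('a',[(178,98,112,98),(272,202,86,112)],4,'ac')
comp('b',[(232,206,170,164)],4 and 3.6,'bc')
comp('b',[(155,140,90,110)],5,'bd')
```

```text
(no output)
```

View pics/ac.png

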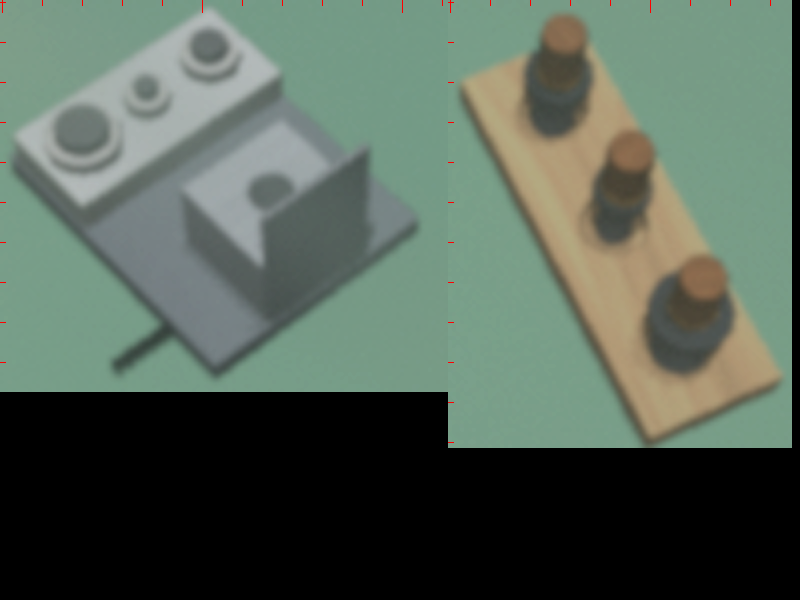

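View pics/bc.png

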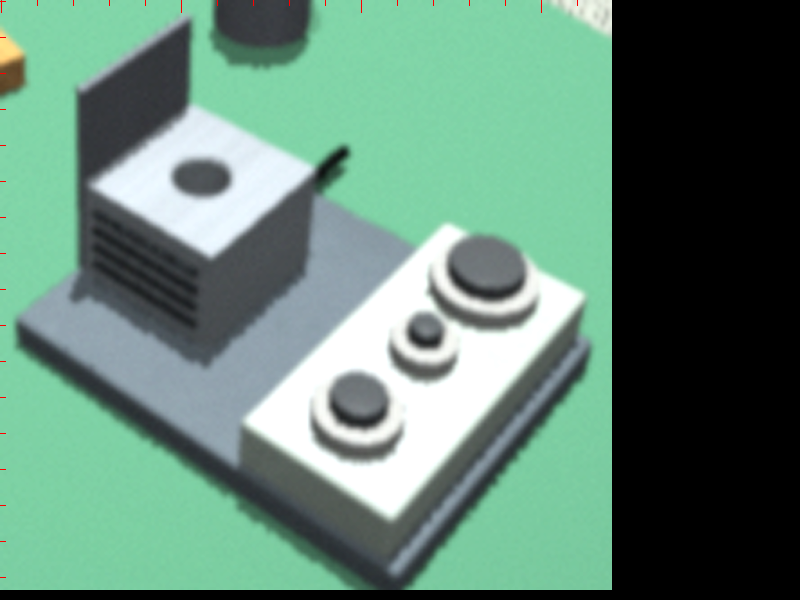

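View pics/bd.png

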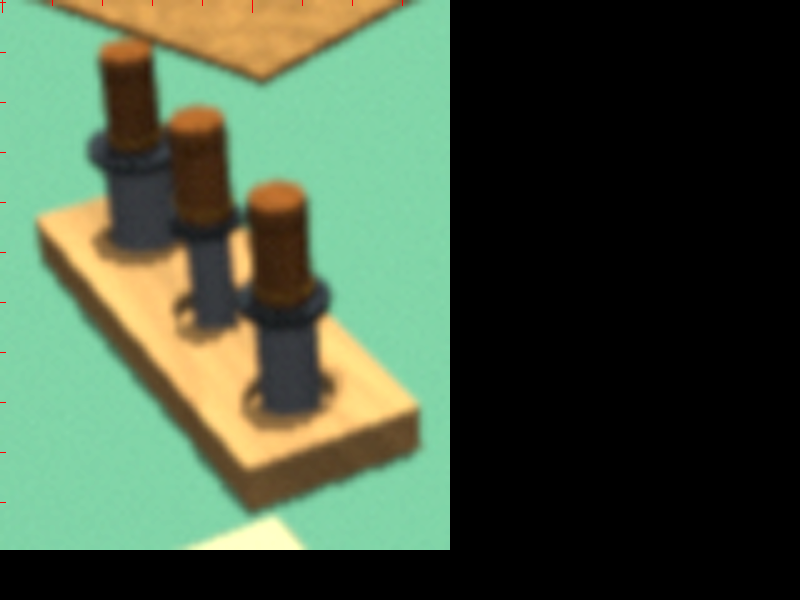

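Mid mandrel: the one at the stand end nearest the warmer, with its grip top at crop (565,33) in scene and (277,196) in side. Bore at (271,192) and (202,177). Keys and corners are readable in both views, so I'll fit the poses.

```bash
cat > fit.py <<'E'
from h import *
from scipy.optimize import least_squares
A=lambda p:(np.array(p,float)+.5)/4-.5+[178,98]
A2=lambda p:(np.array(p,float)+.5)/4-.5+[272,202]
B=lambda p:(np.array(p,float)+.5)/3.6-.5+[232,206]
B2=lambda p:(np.array(p,float)+.5)/5-.5+[155,140]
M={'kl':(58,-70,72),'ks':(0,-70,72),'km':(-58,-70,72),'bore':(0,70,85)}
# panel 185x85 centred y=-70 ; block 90x85 centred y=70
for i,sx in(('p',1),('m',-1)):
    M['pi'+i]=(92.5*sx,-27.5,50);M['po'+i]=(92.5*sx,-112.5,50);M['bi'+i]=(45*sx,27.5,85);M['g'+i]=(45*sx,116,145);M['bo'+i]=(45*sx,112.5,85)
a={'kl':(82,128),'ks':(146,87),'km':(209,44),'bore':(271,192),'pop':(15,135),'pom':(209,8),'pim':(281,75),'pip':(85,208),'bip':(182,187),'bim':(283,120),'gp':(262,215),'gm':(369,147)}
b={'kl':(487,266),'ks':(426,329),'km':(358,397),'bore':(202,177),'pip':(452,224),'pop':(585,297),'pom':(391,520),'pim':(243,424),'bip':(315,176),'bim':(210,259)}
obs=[('scene',k,A(v)) for k,v in a.items()]+[('side',k,B(v)) for k,v in b.items()]
def W(p,X):
    c,s=np.cos(p[2]),np.sin(p[2]);X=np.array(X,float);return np.array([p[0]+c*X[0]-s*X[1],p[1]+s*X[0]+c*X[1],X[2]])
def solve(obs,M,x0,show=1):
    f=lambda p:np.concatenate([proj(c,W(p,M[k]))[0]-uv for c,k,uv in obs])
    r=least_squares(f,x0,loss='soft_l1')
    if show:
        for (c,k,uv),e in zip(obs,f(r.x).reshape(-1,2)):print(c,k,e.round(1),end='; ')
        print()
    return r.x
if __name__=='__main__':
    b0=atz('scene',A(a['bore']),85);s0=atz('scene',A(a['ks']),72)
    d=b0-s0; w=solve(obs,M,[*((b0+s0)/2)[:2],np.arctan2(-d[0],d[1])])
    print('warmer',w); 
    for c in('scene','side'):print(c,solve([o for o in obs if o[0]==c],M,w,0))
    for k in('bore','ks','km','kl'):print(k,W(w,M[k]).round(1))
    for nm,p,q in(('mid',(117,33),(277,196)),('thin',(184,151),(196,118)),('thick',(255,277),(126,51))):
        print(nm,atz('scene',A2(p),133).round(1),atz('side',B2(q),133).round(1))
    so=[((-1),(15,83),(248,470)),]
    for p,q in(((15,83),(248,470)),((331,377),None),((200,440),(38,220)),(None,(419,405))):
        print('corner',atz('scene',A2(p),25).round(1) if p else '',atz('side',B2(q),25).round(1) if q else '')
E
python3 fit.py
```

```text
scene kl [ 0.7 -1. ]; scene ks [ 0.9 -1.3]; scene km [ 1.  -0.8]; scene bore [ 0.9 -0.2]; scene pop [-0.2 -0.7]; scene pom [ 1.5 -1. ]; scene pim [ 1.7 -1. ]; scene pip [ 0.1 -0.6]; scene bip [0.4 0.2]; scene bim [ 0.5 -0.1]; scene gp [0.4 0.5]; scene gm [ 0.3 -0.9]; side kl [ 0.8 -1.5]; side ks [ 0.6 -1.6]; side km [ 0.7 -1.3]; side bore [ 0.4 -0.2]; side pip [-1.1 -0.9]; side pop [ 1.9 -0.4]; side pom [0.4 0.5]; side pim [-1.1 -1. ]; side bip [ 1.  -1.7]; side bim [ 0.9 -0.2]; 
warmer [ 5.76404337e+02 -2.24026373e+02  2.00893463e-01]
scene [ 5.78864541e+02 -2.23275443e+02  2.11718770e-01]
side [ 5.74232092e+02 -2.24861430e+02  2.01794374e-01]
bore [ 562.4 -155.4   85. ]
ks [ 590.4 -292.6   72. ]
km [ 533.5 -304.2   72. ]
kl [ 647.2 -281.    72. ]
mid [553.8 107.6 133. ] [550.7 106.7 133. ]
thin [560.6 192.5 133. ] [557.6 192.8 133. ]
thick [567.7 276.8 133. ] [564.  276.1 133. ]
corner [593.8  60.5  25. ] [502.9  66.7  25. ]
corner [527.2 323.7  25. ] 
corner [616.6 318.   25. ] [523.5 323.7  25. ]
corner  [592.9  61.5  25. ]
```

Both views agree to about 3 mm: mid mandrel at about (552,107) and bore at about (562,-155), with 85 mm spacings as given. I'll hover over the mid mandrel with the tool's x along the stand's -y, for a wrist view.

{"op": "play_rows", "data": {"series": [[[0.447,-0.02,-0.208],1.19,0],[[0.447,-0.02,-0.208],1.19,0],[[0.447,-0.02,-0.208],1.19,0],[[0.447,-0.02,-0.208],1.19,0],[[0.447,-0.02,-0.208],1.19,0],[[0.447,-0.02,-0.208],1.19,0],[[0.447,-0.02,-0.208],1.19,0],[[0.447,-0.02,-0.208],1.19,0],[[0.447,-0.02,-0.208],1.19,0],[[0.447,-0.02,-0.208],1.19,0],[[0.447,-0.02,-0.208],1.19,0],[[0.447,-0.02,-0.208],1.19,0],[[0.447,-0.02,-0.208],1.19,0],[[0.447,-0.02,-0.208],1.19,0],[[0.447,-0.02,-0.208],1.19,0],[[0.447,-0.02,-0.208],1.19,0],[[0.447,-0.02,-0.208],1.19,0]]}}

```text
clock: 1.8
eef_pos: [552.3, 107.1, 225.2]
eef_rot: [-1.571, -0.001, -1.651]
wrist_force: [-0.2, 0.7, 0.2]
finger_gap: 94.1
```

Run:
```python
from h import *
s=st();print(s['clock'],s['eef_pos'],s['eef_rot'],s['joints'],s['wrist_force'])
im=save('wrist','w1')
print(proj('wrist',[[552.3,107.1,133],[552.3,107.1,13]]))
p,Rm=tool();print(proj('wrist',[p]))
cv2.imwrite('pics/w1b.png',cv2.resize(im,(800,600),interpolation=cv2.INTER_CUBIC))
```

```text
1.8 [552.33134442 107.13471485 225.23014498] [-1.57109590e+00 -9.00595324e-04 -1.65126281e+00] [ 1.26886081e-01  3.14100677e-01  1.45621150e+00 -8.36138979e-04
  1.37175910e+00  2.07518222e-01] [-0.19007433  0.71744443  0.20853803]
[[252.7426455  194.77541173]
 [252.78996184 172.12936508]]
[[252.78105    230.85285189]]
```

View pics/w1b.png

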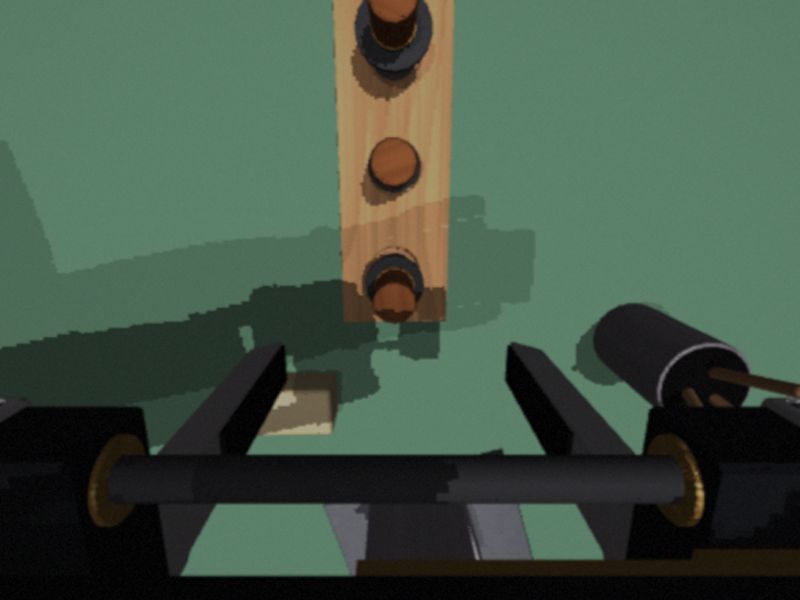

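The wrist view shows the mid grip top at (394,300) on the 800-wide picture, between the fingers, against a prediction of (395,305). It looks fine laterally. Computing the offset.

Run:
```python
from h import *
f=800/512
for nm,c in(('mid',(394,300)),('thin',(394,162))):print(nm,atz('wrist',((np.array(c)+.5)/f-.5),133))
im=np.load('pics/w1.npy');print(im.shape)
# grip-top blob centroid (orange, bright)
h=cv2.cvtColor(im,cv2.COLOR_BGR2HSV)
sub=((h[:,:,0]<14)&(h[:,:,1]>140)&(h[:,:,2]>90)).astype(np.uint8)
n,l,s_,c=cv2.connectedComponentsWithStats(sub)
for i in range(1,n):
    if s_[i,4]>100: print(s_[i],c[i],atz('wrist',c[i],133))
```

```text
mid [551.80093996 110.13273004 133.        ]
thin [558.5156309  192.07827524 133.        ]
(384, 512, 3)
[237   0  30  14 301] [251.3089701    5.19601329] [564.33991256 269.99191646 133.        ]
[238  88  28  30 677] [251.54209749 102.65878877] [558.18166449 192.83155983 133.        ]
[240 182  25  18 339] [252.31858407 190.50737463] [552.23710302 111.42113754 133.        ]
```

{"op": "play_rows", "data": {"series": [[[-0.001,0.04,0],0,0],[[-0.001,0.08,0],0,0],[[-0.001,0.115,0],0,0],[[-0.001,0.134,0],0,0],[[-0.001,0.134,0],0,0],[[-0.001,0.134,0],0,0],[[-0.001,0.134,0],0,0.5],[[-0.001,0.134,0],0,1],[[-0.001,0.134,0],0,1],[[-0.001,0.134,0],0,1],[[-0.001,0.134,0],0,1],[[-0.001,0.134,0],0,1],[[-0.001,0.134,0],0,1],[[-0.001,0.134,0],0,1],[[-0.001,0.134,0],0,1]], "squeeze": 15}}

```text
clock: 3.35
eef_pos: [552.3, 107.9, 91.2]
eef_rot: [-1.571, -0.001, -1.651]
wrist_force: [-0.4, 0.5, 0.7]
finger_gap: 27.7
```

Gripped, with a gap of 27.7 mm. Next I tilt it in the jaws against the stand place by moving sideways toward tool +x.

{"op": "play_rows", "data": {"series": [[[0.003,-0.001,0],0,1],[[0.006,-0.001,0],0,1],[[0.009,-0.001,0],0,1],[[0.012,-0.001,0],0,1],[[0.014,-0.001,0],0,1],[[0.014,-0.001,0],0,1]]}}

```text
clock: 3.95
eef_pos: [551.3, 93.8, 92.3]
eef_rot: [-1.571, -0.001, -1.652]
wrist_force: [-0.4, 3.3, -1.5]
finger_gap: 27.5
```

{"op": "play_rows", "data": {"series": [[[0.003,0,0],0,1],[[0.006,0,0],0,1],[[0.009,0,0],0,1],[[0.012,0,0],0,1],[[0.013,0,0],0,1],[[0.013,0,0],0,1]]}}

```text
clock: 4.55
eef_pos: [550.2, 80.6, 92.3]
eef_rot: [-1.571, -0.001, -1.652]
wrist_force: [0.5, 2.4, -0.8]
finger_gap: 27.8
```

Run:
```python
from h import *
s=st();print(s['eef_pos'],s['wrist_force'],s['moment'])
im=save('side','c')
c=cv2.resize(im[140:250,150:260],None,fx=5,fy=5,interpolation=cv2.INTER_CUBIC)
cv2.imwrite('pics/c2.png',cv2.convertScaleAbs(c,alpha=1.4))
```

```text
[550.20833471  80.59711122  92.30149021] [ 0.46594953  2.37576149 -0.75061487] [0.55716599 0.07569885 0.02237398]
```

View pics/c2.png

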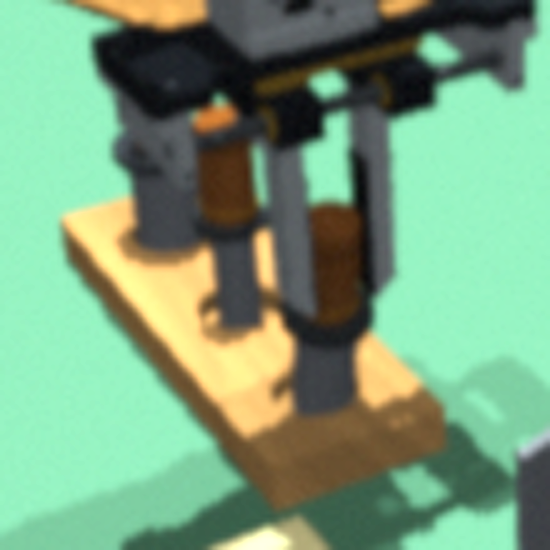

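The mandrel is visibly leaning in the jaws with its foot still in the place. I'll squeeze harder and lift.

{"op": "play_rows", "data": {"series": [[[0,0,0],0,1],[[0,0,0],0,1],[[0,0,0],0,1],[[0,-0.01,0],0,1],[[0,-0.03,0],0,1],[[0,-0.06,0],0,1],[[0,-0.1,0],0,1],[[0,-0.14,0],0,1],[[0,-0.16,0],0,1],[[0,-0.16,0],0,1],[[0,-0.16,0],0,1]], "squeeze": 35}}

```text
clock: 5.7
eef_pos: [549.9, 80.6, 251.4]
eef_rot: [-1.572, -0.001, -1.652]
wrist_force: [-0.7, 0.7, -3.3]
finger_gap: 27.5
```

Run:
```python
from h import *
s=st();print(s['eef_pos'],s['wrist_force'],s['finger_gap'])
p,Rm=tool();g=p-19*Rm[:,1]
a=save('side','d');w=save('wrist','e')
for n in('side','wrist'):
    for th in(0,10,15,20):
        t=np.radians(th);u=np.array([0,0,1])*np.cos(t)+Rm[:,0]*np.sin(t)
        print(n,th,proj(n,[g-97*u,g+23*u,g-34*u]).round(1).tolist())
u,v=proj('side',[g])[0].astype(int)
A=cv2.resize(a[v-45:v+75,u-40:u+40],None,fx=5,fy=5,interpolation=cv2.INTER_CUBIC);print('side org',u-40,v-45)
u,v=proj('wrist',[g-97*np.array([0,0,1])])[0].astype(int);print('w org',u-40,v-70)
B=cv2.resize(w[v-70:v+50,u-40:u+40],None,fx=5,fy=5,interpolation=cv2.INTER_CUBIC)
cv2.imwrite('pics/de.png',cv2.convertScaleAbs(np.hstack([A,B]),alpha=1.5))
```

```text
[549.91949357  80.61877461 251.44460795] [-0.65019288  0.6745081  -3.25747944] 27.474493817271988
side 0 [[214.7, 167.7], [211.1, 115.0], [212.9, 141.0]]
side 10 [[211.2, 163.9], [212.0, 115.9], [211.6, 139.7]]
side 15 [[209.4, 161.6], [212.4, 116.4], [210.9, 138.9]]
side 20 [[207.7, 159.1], [212.9, 117.0], [210.3, 138.1]]
wrist 0 [[253.3, 199.0], [253.0, 262.4], [253.2, 223.3]]
wrist 10 [[253.3, 181.6], [253.0, 268.9], [253.2, 215.8]]
wrist 15 [[253.3, 173.0], [253.0, 271.8], [253.2, 212.2]]
wrist 20 [[253.3, 164.5], [253.0, 274.4], [253.2, 208.7]]
side org 171 80
w org 213 129
```

View pics/de.png

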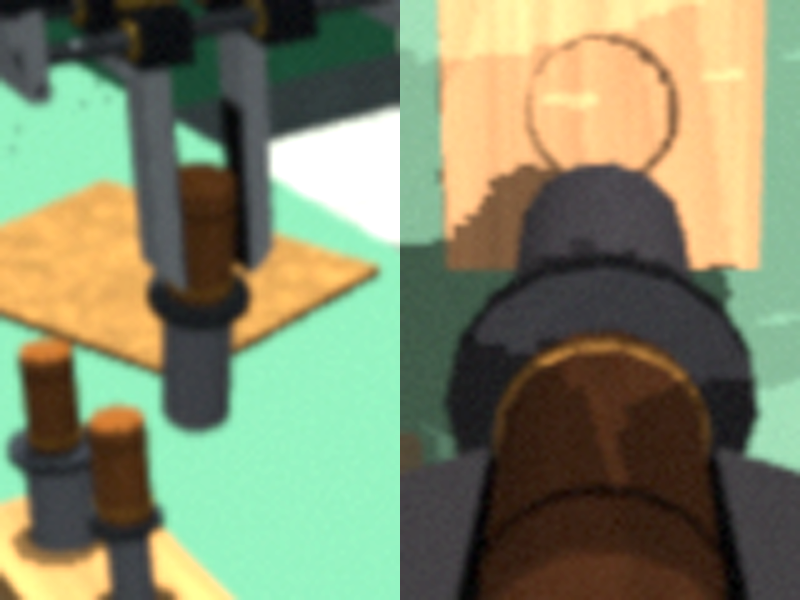

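Both views show the lifted mandrel leaning in the jaws. Quantifying the tilt from the foot's far edge (wrist, native v≈162) and the foot bottom (side, native v≈165.8).

Run:
```python
from h import *
p,Rm=tool();g=p-19*Rm[:,1]
for th in(10,12,14,16):
    t=np.radians(th);z=np.array([0,0,1]);x=Rm[:,0];u=z*np.cos(t)+x*np.sin(t);v=x*np.cos(t)-z*np.sin(t);w=Rm[:,2]
    ph=np.linspace(0,2*np.pi,100)[:,None]
    ring=lambda r,h:g-(97-h)*u+r*(np.cos(ph)*v+np.sin(ph)*w)
    a=proj('wrist',np.vstack([ring(15,2),ring(13,0)]));c=proj('wrist',np.vstack([ring(22,60),ring(22,66)]))
    b=proj('side',np.vstack([ring(15,2),ring(13,0)]));d=proj('side',np.vstack([ring(22,60),ring(22,66)]))
    print(th,'wrist foot top v',a[:,1].min().round(1),'collar top v, left,right',c[:,1].min().round(1),c[:,0].min().round(1),c[:,0].max().round(1),'| side foot bottom v',b[:,1].max().round(1),'lr',b[:,0].min().round(1),b[:,0].max().round(1),'collar lr',d[:,0].min().round(1),d[:,0].max().round(1))
print('obs wrist foot', 129+165/5,'collar top',129+257/5,213+48/5,213+354/5,'side foot bot',80+430/5,171+163/5,171+228/5,'collar',171+148/5,171+248/5)
```

```text
10 wrist foot top v 166.5 collar top v, left,right 185.2 221.5 284.3 | side foot bottom v 167.9 lr 204.2 218.0 collar lr 200.8 222.2
12 wrist foot top v 163.1 collar top v, left,right 183.9 221.4 284.4 | side foot bottom v 167.2 lr 203.5 217.3 collar lr 200.6 221.9
14 wrist foot top v 159.8 collar top v, left,right 182.7 221.3 284.5 | side foot bottom v 166.4 lr 202.8 216.6 collar lr 200.3 221.7
16 wrist foot top v 156.5 collar top v, left,right 181.5 221.2 284.6 | side foot bottom v 165.6 lr 202.2 215.9 collar lr 200.0 221.4
obs wrist foot 162.0 collar top 180.4 222.6 283.8 side foot bot 166.0 203.6 216.6 collar 200.6 220.6
```

Tilt is about 12°. I'll set it back into the same place, lean it 4 mm more and lift again.

{"op": "play_rows", "data": {"series": [[[-0.001,0.04,0],0,1],[[-0.001,0.08,0],0,1],[[-0.001,0.12,0],0,1],[[-0.001,0.15,0],0,1],[[-0.001,0.157,0],0,1],[[-0.001,0.157,0],0,1],[[0.002,0.157,0],0,1],[[0.005,0.157,0],0,1],[[0.005,0.157,0],0,1],[[0.005,0.157,0],0,1],[[0.005,0.14,0],0,1],[[0.005,0.1,0],0,1],[[0.005,0.06,0],0,1],[[0.005,0.02,0],0,1],[[0.005,0,0],0,1],[[0.005,0,0],0,1],[[0.005,0,0],0,1]]}}

```text
clock: 7.5
eef_pos: [549.0, 75.4, 249.5]
eef_rot: [-1.575, -0.002, -1.652]
wrist_force: [0.0, 0.4, -3.5]
finger_gap: 27.5
```

Run:
```python
from h import *
s=st();print(s['clock'],s['eef_pos'],s['wrist_force'],s['finger_gap'],s['moment'])
p,Rm=tool();g=p-19*Rm[:,1]
w=save('wrist','f')
# vertical brightness profile through shank centre line for edges
gr=cv2.cvtColor(w,cv2.COLOR_BGR2GRAY).astype(int)
e=cv2.cvtColor(np.load('pics/e.npy'),cv2.COLOR_BGR2GRAY).astype(int)
print('new',gr[145:190,250:257].mean(1).round().astype(int).tolist());print('old',e[145:190,250:257].mean(1).round().astype(int).tolist())
# delta to bore: warmer yaw .2, bore fit
tw=-(0.203-np.pi/2-s['eef_rot'][2]);print('twist',tw)
```

```text
7.5 [548.97637536  75.42395931 249.46752374] [ 0.03131514  0.39176643 -3.49372317] 27.47672825882616 [-0.13957396  0.06017549 -0.01116257]
new [145, 147, 151, 150, 149, 146, 145, 146, 145, 145, 144, 138, 112, 59, 50, 50, 50, 50, 50, 51, 53, 54, 54, 53, 51, 50, 51, 51, 51, 51, 46, 34, 25, 20, 25, 34, 41, 39, 38, 39, 39, 38, 39, 39, 39]
old [144, 145, 146, 151, 151, 146, 145, 145, 145, 146, 146, 146, 145, 145, 144, 140, 117, 61, 50, 49, 49, 50, 49, 49, 48, 49, 48, 49, 49, 50, 48, 49, 46, 43, 35, 23, 19, 27, 39, 40, 40, 40, 40, 39, 39]
twist -0.2842515898884166
```

Tilt is now about 14.5°. Carrying it over the guard to hover above the bore.

{"op": "play_rows", "data": {"series": [[[0.25,0,0.038],-0.284,1],[[0.25,0,0.038],-0.284,1],[[0.25,0,0.038],-0.284,1],[[0.25,0,0.038],-0.284,1],[[0.25,0,0.038],-0.284,1],[[0.25,0,0.038],-0.284,1],[[0.25,0,0.038],-0.284,1],[[0.25,0,0.038],-0.284,1],[[0.25,0,0.038],-0.284,1],[[0.25,0.03,0.038],-0.284,1],[[0.25,0.03,0.038],-0.284,1],[[0.25,0.03,0.038],-0.284,1]]}}

```text
clock: 8.75
eef_pos: [566.2, -175.9, 219.5]
eef_rot: [-1.577, -0.0, -1.367]
wrist_force: [0.3, 0.1, -2.9]
finger_gap: 27.4
```

Run:
```python
from h import *
s=st();print(s['clock'],s['eef_pos'],s['eef_rot'],s['wrist_force'])
w=save('wrist','g')
bo=np.array([562.4,-155.4,85]);print('bore pred',proj('wrist',bo))
im=cv2.convertScaleAbs(w[80:230,155:355],alpha=1.5)
cv2.imwrite('pics/g2.png',cv2.resize(im,None,fx=4,fy=4,interpolation=cv2.INTER_CUBIC))
```

```text
8.75 [ 566.20566671 -175.92687824  219.52282455] [-1.57725067e+00 -2.04329358e-04 -1.36683018e+00] [ 0.26541515  0.10144914 -2.86180862]
bore pred [[253.76295427 165.97310142]]
```

View pics/g2.png

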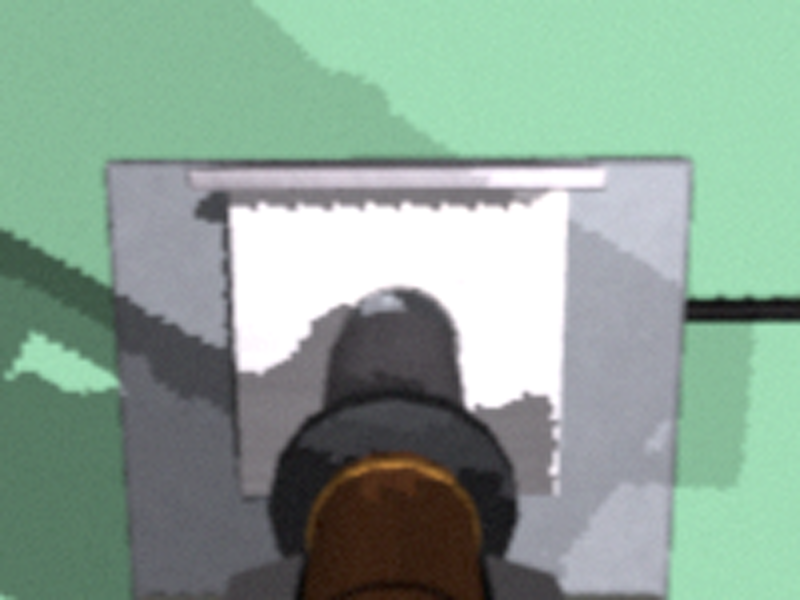

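The bore's far rim shows at crop (405,287). The mandrel's shank is centred on u≈394, so the bore seems about 2 mm to the right (tool +z). The block's side edges are at u≈232 and 565. Measuring sub-pixel.

Run:
```python
from h import *
w=np.load('pics/g.npy');g=cv2.cvtColor(w,cv2.COLOR_BGR2GRAY).astype(float)
p,Rm=tool();tp=lambda P:(P-p)@Rm
def cross(prof,lvl):
    i=np.where((prof[:-1]-lvl)*(prof[1:]-lvl)<=0)[0];return [round(k+(prof[k]-lvl)/(prof[k]-prof[k+1]+1e-9),2) for k in i]
for v in range(134,150,3):
    c=cross(g[v,200:310],0.5*(g[v,230]+g[v,206])); l=c[0]+200; r=c[-1]+200
    L=tp(atz('wrist',(l,v),85));Rr=tp(atz('wrist',(r,v),85));print(v,l,r,'toolz L,R,mid,w',L[2].round(1),Rr[2].round(1),((L+Rr)/2)[2].round(2),(Rr-L)[2].round(1))
# bore far arc: per column first dark crossing
pts=[]
for u in range(246,270,2):
    prof=g[145:175,u];c=cross(prof,0.5*(prof[:3].mean()+60))
    if c: pts.append((u,145+c[0]));
Q=np.array([tp(atz('wrist',q,85)) for q in pts]);
for q,P in zip(pts,Q):print(q,P.round(2))
```

```text
134 211.99 211.99 toolz L,R,mid,w -44.0 -44.0 -43.97 0.0
137 212.79 296.35 toolz L,R,mid,w -43.2 46.6 1.69 89.8
140 212.81 296.13 toolz L,R,mid,w -43.3 46.5 1.58 89.8
143 213.0 296.1 toolz L,R,mid,w -43.2 46.6 1.67 89.8
146 213.08 295.98 toolz L,R,mid,w -43.3 46.6 1.66 89.8
149 213.24 295.8 toolz L,R,mid,w -43.2 46.5 1.65 89.7
(246, np.float64(153.93)) [-34.68 135.29  -7.62]
(248, np.float64(153.23)) [-35.44 135.28  -5.43]
(250, np.float64(151.98)) [-36.8  135.27  -3.24]
(252, np.float64(151.71)) [-37.09 135.26  -1.06]
(254, np.float64(151.27)) [-37.57 135.24   1.11]
(256, np.float64(151.4)) [-37.43 135.23   3.29]
(258, np.float64(151.49)) [-37.33 135.22   5.47]
(260, np.float64(152.28)) [-36.48 135.21   7.65]
(262, np.float64(153.27)) [-35.4  135.2    9.84]
(264, np.float64(154.67)) [-33.88 135.19  12.03]
(266, np.float64(156.89)) [-31.45 135.18  14.25]
(268, np.float64(160.12)) [-27.9  135.18  16.48]
```

The block's edges give the full 89.8 mm width and the bore centre at tool x -22.0, z +1.65. The mandrel's lower edge is then about 5 mm inside the -y rim, as planned. Shifting z and descending until it is about 5 mm into the bore.

{"op": "play_rows", "data": {"series": [[[0,0.02,0.0017],0,1],[[0,0.04,0.0017],0,1],[[0,0.05,0.0017],0,1],[[0,0.054,0.0017],0,1],[[0,0.057,0.0017],0,1],[[0,0.059,0.0017],0,1],[[0,0.06,0.0017],0,1],[[0,0.061,0.0017],0,1],[[0,0.061,0.0017],0,1]]}}

```text
clock: 9.7
eef_pos: [567.9, -176.1, 159.4]
eef_rot: [-1.576, -0.001, -1.367]
wrist_force: [0.7, 0.3, -2.6]
finger_gap: 27.5
```

No contact at about 4 mm depth. Probing along tool +x for the rim.

{"op": "play_rows", "data": {"series": [[[0.001,0,0],0,1],[[0.002,0,0],0,1],[[0.003,0,0],0,1],[[0.003,0,0],0,1]]}}

```text
clock: 10.1
eef_pos: [568.6, -179.2, 159.5]
eef_rot: [-1.576, -0.001, -1.367]
wrist_force: [-0.3, 0.9, -3.0]
finger_gap: 27.4
```

{"op": "play_rows", "data": {"series": [[[0.0005,0,0],0,1],[[0.001,0,0],0,1],[[0.001,0,0],0,1]]}}

```text
clock: 10.4
eef_pos: [568.8, -180.2, 159.5]
eef_rot: [-1.576, -0.001, -1.367]
wrist_force: [-0.7, -0.3, -2.5]
finger_gap: 28.0
```

{"op": "play_rows", "data": {"series": [[[0.0005,0,0],0,1],[[0.001,0,0],0,1],[[0.001,0,0],0,1]]}}

```text
clock: 10.7
eef_pos: [569.0, -181.2, 159.4]
eef_rot: [-1.576, -0.001, -1.367]
wrist_force: [-0.1, 1.0, -2.6]
finger_gap: 27.7
```

{"op": "play_rows", "data": {"series": [[[0.0005,0,0],0,1],[[0.001,0,0],0,1],[[0.001,0,0],0,1]]}}

```text
clock: 11.0
eef_pos: [569.1, -181.9, 159.4]
eef_rot: [-1.576, -0.0, -1.367]
wrist_force: [-0.5, 4.3, -2.8]
finger_gap: 27.6
```

{"op": "play_rows", "data": {"series": [[[0.0005,0,0],0,1],[[0.001,0,0],0,1],[[0.001,0,0],0,1]]}}

```text
clock: 11.3
eef_pos: [569.3, -182.6, 159.3]
eef_rot: [-1.576, 0.0, -1.367]
wrist_force: [-1.4, 4.9, -2.3]
finger_gap: 27.5
```

Run:
```python
from h import *
s=st();print(s['clock'],s['eef_pos'],s['wrist_force'],s['moment'])
w=save('side','h')
o=np.array([562.4,-155.4,85]);u,v=proj('side',o)[0].astype(int);print(u,v)
a=cv2.resize(w[v-60:v+30,u-45:u+45],None,fx=6,fy=6,interpolation=cv2.INTER_CUBIC)
cv2.imwrite('pics/h2.png',cv2.convertScaleAbs(a,alpha=1.6))
```

```text
11.3 [ 569.29144067 -182.6475687   159.27643131] [-1.37739391  4.8665264  -2.25842541] [ 1.18801613  0.25188782 -0.02214868]
288 254
```

View pics/h2.png

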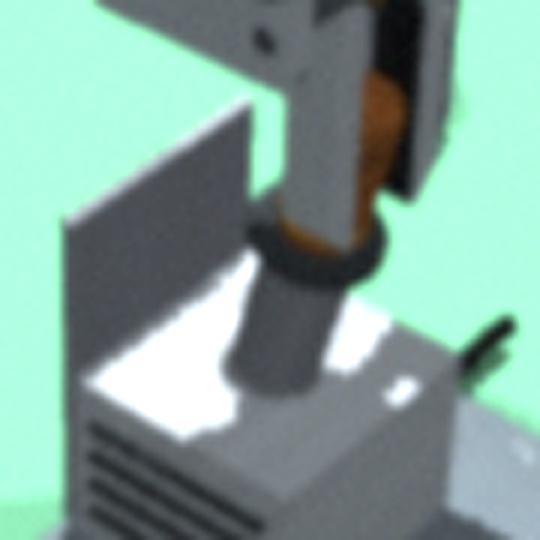

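Contact is clear: the lower edge is in the bore, flank against the -y rim, still tilted about 15°. Going slightly deeper while following the flank.

{"op": "play_rows", "data": {"series": [[[-0.001,0.001,0],0,1],[[-0.0013,0.002,0],0,1],[[-0.0016,0.003,0],0,1],[[-0.0019,0.004,0],0,1],[[-0.0019,0.004,0],0,1]], "squeeze": 25}}

```text
clock: 11.85
eef_pos: [568.8, -180.9, 155.1]
eef_rot: [-1.576, -0.0, -1.367]
wrist_force: [0.0, 0.6, -2.4]
finger_gap: 27.4
```

{"op": "play_rows", "data": {"series": [[[-0.0005,0.0015,0],0,1],[[-0.001,0.0015,0],0,1],[[-0.002,0.0015,0],0,1],[[-0.003,0.0015,0],0,1],[[-0.004,0.0015,0],0,1],[[-0.004,0.0015,0],0,1]], "squeeze": 15}}

```text
clock: 12.45
eef_pos: [568.0, -177.1, 153.8]
eef_rot: [-1.576, -0.001, -1.367]
wrist_force: [-1.5, -1.6, -0.8]
finger_gap: 27.5
```

{"op": "play_rows", "data": {"series": [[[-0.0015,0.0005,0],0,1],[[-0.003,0.001,0],0,1],[[-0.0045,0.0015,0],0,1],[[-0.006,0.002,0],0,1],[[-0.0075,0.002,0],0,1],[[-0.0075,0.002,0],0,1]]}}

```text
clock: 13.05
eef_pos: [566.5, -169.5, 151.8]
eef_rot: [-1.576, -0.001, -1.367]
wrist_force: [-1.1, -3.0, -0.2]
finger_gap: 28.0
```

{"op": "play_rows", "data": {"series": [[[-0.0015,0,0],0,1],[[-0.003,0,0],0,1],[[-0.0045,0,0],0,1],[[-0.006,0,0],0,1],[[-0.0075,0,0],0,1],[[-0.0075,0,0],0,1]]}}

```text
clock: 13.65
eef_pos: [564.9, -162.0, 151.8]
eef_rot: [-1.576, -0.0, -1.367]
wrist_force: [-1.2, -3.6, -0.2]
finger_gap: 27.8
```

Run:
```python
from h import *
s=st();print(s['eef_pos'],s['wrist_force'],s['moment'])
a=save('side','i');w=save('wrist','j')
u,v=288,254
A=cv2.resize(a[v-60:v+30,u-45:u+20],None,fx=6,fy=6,interpolation=cv2.INTER_CUBIC)
B=cv2.resize(w[100:235,200:300],None,fx=4,fy=4,interpolation=cv2.INTER_CUBIC)
cv2.imwrite('pics/ij.png',cv2.convertScaleAbs(np.hstack([A,B]),alpha=1.6))
```

```text
[ 564.90943173 -161.97755461  151.75657126] [-1.24842211 -3.63813556 -0.23592405] [-0.75045692  0.31468452  0.02911921]
```

View pics/ij.png

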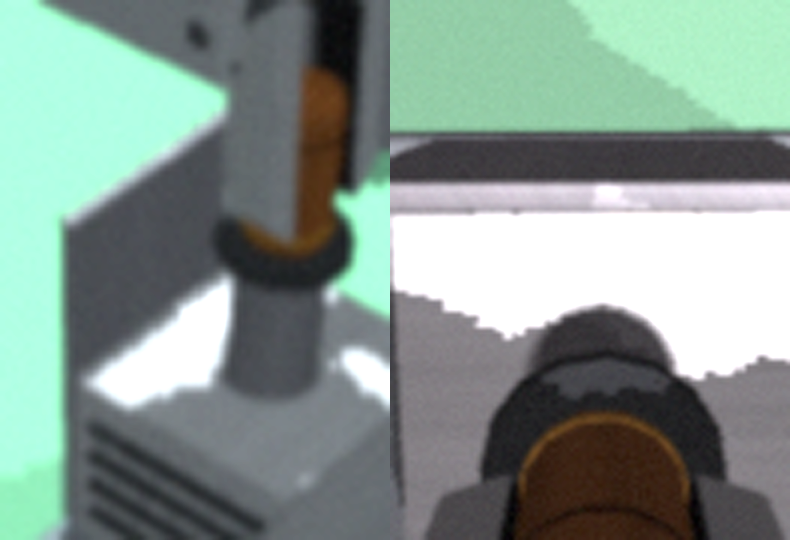

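The mandrel is in the bore and nearly upright (11 pictures viewed). Continuing to straighten.

{"op": "play_rows", "data": {"series": [[[-0.001,0.0005,0],0,1],[[-0.002,0.001,0],0,1],[[-0.003,0.0015,0],0,1],[[-0.004,0.002,0],0,1],[[-0.004,0.002,0],0,1]]}}

```text
clock: 14.25
eef_pos: [564.1, -158.0, 149.6]
eef_rot: [-1.576, -0.0, -1.367]
wrist_force: [-1.5, -2.8, -1.9]
finger_gap: 27.2
```

{"op": "play_rows", "data": {"series": [[[-0.0005,0.001,0],0,1],[[-0.001,0.002,0],0,1],[[-0.0015,0.003,0],0,1],[[-0.0015,0.004,0],0,1],[[-0.0015,0.005,0],0,1],[[-0.0015,0.005,0],0,1]]}}

```text
clock: 14.85
eef_pos: [563.7, -156.5, 144.4]
eef_rot: [-1.576, 0.0, -1.367]
wrist_force: [-1.0, -3.1, -2.2]
finger_gap: 27.3
```

{"op": "play_rows", "data": {"series": [[[-0.0005,0.002,0],0,1],[[-0.001,0.004,0],0,1],[[-0.001,0.006,0],0,1],[[-0.001,0.008,0],0,1],[[-0.001,0.01,0],0,1],[[-0.001,0.01,0],0,1]]}}

```text
clock: 15.45
eef_pos: [563.3, -155.5, 133.9]
eef_rot: [-1.577, 0.0, -1.367]
wrist_force: [-0.3, -3.1, -4.3]
finger_gap: 27.7
```

{"op": "play_rows", "data": {"series": [[[0,0.003,0],0,1],[[0,0.006,0],0,1],[[0,0.009,0],0,1],[[0,0.012,0],0,1],[[0,0.015,0],0,1],[[0,0.018,0],0,1],[[0,0.018,0],0,1]]}}

```text
clock: 16.15
eef_pos: [563.1, -155.4, 115.3]
eef_rot: [-1.577, 0.001, -1.367]
wrist_force: [0.7, -2.5, -3.9]
finger_gap: 27.7
```

{"op": "play_rows", "data": {"series": [[[0,0.003,0],0,1],[[0,0.006,0],0,1],[[0,0.009,0],0,1],[[0,0.011,0],0,1],[[0,0.0125,0],0,1],[[0,0.0135,0],0,1],[[0,0.0135,0],0,1]]}}

```text
clock: 16.85
eef_pos: [563.1, -155.3, 103.2]
eef_rot: [-1.577, 0.001, -1.367]
wrist_force: [-7.4, -1.8, 14.0]
finger_gap: 27.8
```

Seated: +14 N vertical at TCP z 103.2, where 103 was expected. Relax, open, rise.

{"op": "play_rows", "data": {"series": [[[0,-0.001,0],0,1],[[0,-0.001,0],0,0.6],[[0,-0.001,0],0,0.3],[[0,-0.001,0],0,0],[[0,-0.001,0],0,0],[[0,-0.001,0],0,0],[[0,-0.001,0],0,0],[[0,-0.02,0],0,0],[[0,-0.05,0],0,0],[[0,-0.09,0],0,0],[[0,-0.12,0],0,0],[[0,-0.12,0],0,0]]}}

```text
clock: 18.05
eef_pos: [565.1, -155.7, 227.7]
eef_rot: [-1.571, -0.003, -1.367]
wrist_force: [-0.1, 1.0, -0.5]
finger_gap: 94.1
```

Run:
```python
from h import *
from fit import W
s=st();print(s['clock'],s['eef_pos'],s['eef_rot'],s['wrist_force'],s['finger_gap'])
p,Rm=tool();tp=lambda P:(P-p)@Rm
a=save('side','k');w=save('wrist','l')
o=np.array([563,-155,0]);z=np.array([0,0,1])
print('side pred top(145)/collar underside(85)/top(91)',proj('side',[o+145*z,o+85*z,o+91*z]).round(1).tolist())
print('wrist pred top',proj('wrist',[o+145*z]).round(1))
for nm,bx,by in(('fit',562.4,-155.4),('wrist',563.4,-154.0)):
    for k,x in(('ks',0),('km',-58),('kl',58)):
        c,sn=np.cos(.203),np.sin(.203);print(nm,k,(np.array([bx,by])+np.array([c*x+sn*140,sn*x-c*140])).round(1))
A=cv2.resize(a[165:275,243:323],None,fx=5,fy=5,interpolation=cv2.INTER_CUBIC)
B=cv2.resize(w[60:280,155:355],None,fx=2,fy=2.5,interpolation=cv2.INTER_CUBIC)
cv2.imwrite('pics/kl.png',cv2.convertScaleAbs(np.hstack([A,B]),alpha=1.5))
```

```text
18.05 [ 565.05218446 -155.65120579  227.68623727] [-1.57074776 -0.00292538 -1.3668772 ] [-0.06813564  0.96012622 -0.4771768 ] 94.08229350891091
side pred top(145)/collar underside(85)/top(91) [[289.2, 229.3], [288.2, 254.4], [288.3, 252.0]]
wrist pred top [[252.8 198.5]]
fit ks [ 590.6 -292.5]
fit km [ 533.8 -304.2]
fit kl [ 647.4 -280.8]
wrist ks [ 591.6 -291.1]
wrist km [ 534.8 -302.8]
wrist kl [ 648.4 -279.4]
```

View pics/kl.png

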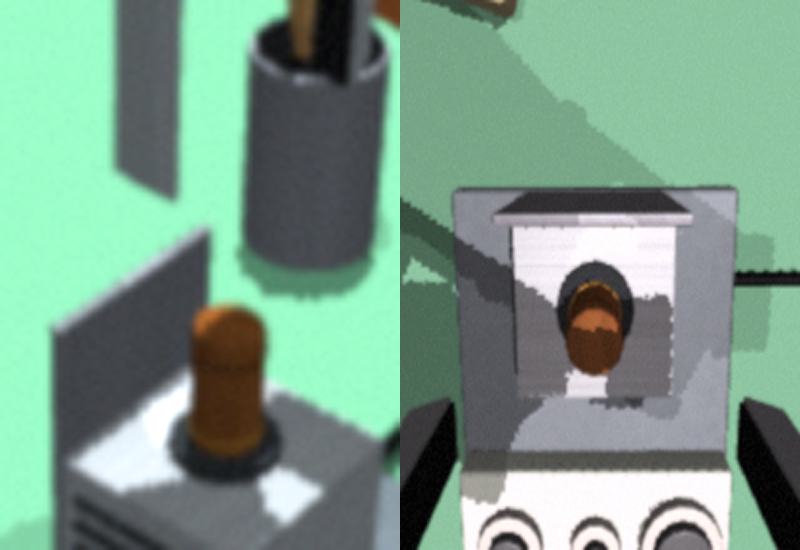

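The last viewable picture shows the mandrel upright, its collar flush on the block and the guard untouched. Next I shut the fingers and move above the smallest key.

{"op": "play_rows", "data": {"series": [[[0.05,0,-0.001],0,1],[[0.1,0,-0.002],0,1],[[0.1386,0,-0.002],0,1],[[0.1386,0.05,-0.002],0,1],[[0.1386,0.1,-0.002],0,1],[[0.1386,0.13,-0.002],0,1],[[0.1386,0.145,-0.002],0,1],[[0.1386,0.145,-0.002],0,1],[[0.1386,0.145,-0.002],0,1]], "squeeze": 15}}

```text
clock: 19.05
eef_pos: [589.6, -291.7, 79.3]
eef_rot: [-1.575, -0.0, -1.367]
wrist_force: [0.5, -0.8, 1.4]
finger_gap: 25.7
```

Run:
```python
from h import *
s=st();print(s['clock'],s['eef_pos'],s['eef_rot'],s['wrist_force'],s['finger_gap'])
```

```text
19.05 [ 589.56857124 -291.67455046   79.25996241] [-1.57536133e+00 -4.88912187e-04 -1.36679401e+00] [ 0.45694758 -0.78861646  1.42634832] 25.707374501507182
```

{"op": "play_rows", "data": {"series": [[[0,-0.002,0.0015],0,1],[[0,-0.002,0.0015],0,1],[[0,-0.002,0.0015],0,1],[[0,-0.002,0.0015],0,1],[[0,-0.002,0.0015],0,1],[[0,-0.002,0.0015],0,1]]}}

```text
clock: 19.65
eef_pos: [591.0, -291.4, 81.3]
eef_rot: [-1.575, -0.0, -1.367]
wrist_force: [-0.0, 0.1, 0.6]
finger_gap: 0.5
```

Shut and centred on the key. Descending to press.

{"op": "play_rows", "data": {"series": [[[0,0.004,0],0,1],[[0,0.008,0],0,1],[[0,0.011,0],0,1],[[0,0.0125,0],0,1],[[0,0.0125,0],0,1],[[0,0.0125,0],0,1]]}}

```text
clock: 20.25
eef_pos: [590.9, -291.4, 68.9]
eef_rot: [-1.575, -0.0, -1.367]
wrist_force: [-0.3, 1.1, 3.1]
finger_gap: 0.4
```

{"op": "play_rows", "data": {"series": [[[0,0.001,0],0,1],[[0,0.002,0],0,1],[[0,0.0025,0],0,1],[[0,0.0025,0],0,1]]}}

```text
clock: 20.65
eef_pos: [590.9, -291.4, 66.4]
eef_rot: [-1.575, -0.0, -1.367]
wrist_force: [-0.7, 1.1, 4.3]
finger_gap: 0.4
```

{"op": "play_rows", "data": {"series": [[[0,0.0007,0],0,1],[[0,0.0014,0],0,1],[[0,0.0014,0],0,1],[[0,0.0014,0],0,1]]}}

```text
clock: 21.05
eef_pos: [591.0, -291.5, 66.1]
eef_rot: [-1.575, -0.001, -1.367]
wrist_force: [-5.2, 2.5, 11.6]
finger_gap: 0.4
```

The small key bottomed: 66.1 mm, hard stop at 11.6 N. Rise and go to the medium key (tool z -58 mm), then press.

{"op": "play_rows", "data": {"series": [[[0,-0.01,0],0,1],[[0,-0.022,0],0,1],[[0,-0.022,0],0,1],[[0,-0.022,-0.03],0,1],[[0,-0.022,-0.058],0,1],[[0,-0.022,-0.058],0,1],[[0,-0.022,-0.058],0,1]]}}

```text
clock: 21.75
eef_pos: [534.4, -303.4, 88.6]
eef_rot: [-1.575, -0.001, -1.367]
wrist_force: [-0.7, 0.3, 0.7]
finger_gap: 0.8
```

{"op": "play_rows", "data": {"series": [[[0,0.008,0],0,1],[[0,0.013,0],0,1],[[0,0.017,0],0,1],[[0,0.02,0],0,1],[[0,0.022,0],0,1],[[0,0.0232,0],0,1],[[0,0.0236,0],0,1],[[0,0.0236,0],0,1],[[0,0.0236,0],0,1]]}}

```text
clock: 22.65
eef_pos: [534.6, -303.2, 66.1]
eef_rot: [-1.574, -0.001, -1.367]
wrist_force: [-3.1, 5.6, 12.9]
finger_gap: 0.4
```

The medium key bottomed at 66.1 mm and 12.9 N. Rise and go to the large key.

{"op": "play_rows", "data": {"series": [[[0,-0.01,0],0,1],[[0,-0.022,0],0,1],[[0,-0.022,0],0,1],[[0,-0.022,0.04],0,1],[[0,-0.022,0.08],0,1],[[0,-0.022,0.116],0,1],[[0,-0.022,0.116],0,1],[[0,-0.022,0.116],0,1]]}}

```text
clock: 23.45
eef_pos: [648.1, -279.4, 86.8]
eef_rot: [-1.575, -0.001, -1.367]
wrist_force: [0.1, -0.3, 0.0]
finger_gap: 0.5
```

{"op": "play_rows", "data": {"series": [[[0,0.008,0],0,1],[[0,0.013,0],0,1],[[0,0.017,0],0,1],[[0,0.02,0],0,1],[[0,0.022,0],0,1],[[0,0.0228,0],0,1],[[0,0.0228,0],0,1],[[0,0.0228,0],0,1]]}}

```text
clock: 24.25
eef_pos: [647.7, -279.8, 66.0]
eef_rot: [-1.575, -0.001, -1.367]
wrist_force: [-11.8, 1.8, 16.0]
finger_gap: 0.5
```

The large key bottomed at 66.0 mm and 16 N. Retract, then a final numeric check against the earlier pictures.

{"op": "play_rows", "data": {"series": [[[0,-0.01,0],0,1],[[0,-0.03,0],0,1],[[0,-0.07,0],0,1],[[0,-0.11,0],0,1],[[0,-0.15,0],0,1],[[0,-0.15,0],0,1],[[0,-0.15,0],0,1]]}}

```text
clock: 24.95
eef_pos: [648.4, -279.6, 216.7]
eef_rot: [-1.574, -0.002, -1.367]
wrist_force: [-0.4, 0.1, -1.1]
finger_gap: 0.5
```

Run:
```python
from h import *
s=st();print(s['clock'],s['eef_pos'],s['wrist_force'])
m=save('side','m').astype(int);k=np.load('pics/k.npy').astype(int);b=np.load('pics/b.npy').astype(int)
d=lambda x,y,r:np.abs(x-y)[r[1]:r[3],r[0]:r[2]].mean().round(1)
print('mandrel home, before keys vs now',d(m,k,(268,222,305,266)))
for n,r in(('thick+thin',(168,143,205,210)),('wax',(165,240,222,288)),('tin',(288,160,322,222))):print(n,'start vs now',d(m,b,r))
# grip top blob & collar in side view, now
h=cv2.cvtColor(m.astype(np.uint8),cv2.COLOR_BGR2HSV)[215:270,265:312]
q=((h[:,:,0]<15)&(h[:,:,1]>120));ys,xs=np.where(q);print('wood extents u',265+xs.min(),265+xs.max(),'v',215+ys.min(),215+ys.max(),'pred top v ~226 front, collar top 252')
```

```text
24.95 [ 648.39036835 -279.61158192  216.7298679 ] [-0.35810165  0.0998685  -1.14712501]
mandrel home, before keys vs now 21.4
thick+thin start vs now 15.7
wax start vs now 15.8
tin start vs now 11.9
wood extents u 282 294 v 227 255 pred top v ~226 front, collar top 252
```

The wood extents match the home position. The raw differences could be shadow or arm occlusion, so I'll check for displacement with normalised template matching.

Run:
```python
from h import *
b,m,k=[np.load('pics/%s.npy'%i) for i in 'bmk']
a=np.load('pics/a.npy');n=save('scene','n')
def t(x,y,r):
    q=cv2.matchTemplate(y[r[1]-10:r[3]+10,r[0]-10:r[2]+10],x[r[1]:r[3],r[0]:r[2]],cv2.TM_CCOEFF_NORMED);_,v,_,l=cv2.minMaxLoc(q);return (l[0]-10,l[1]-10),round(v,3)
print('home',t(k,m,(268,222,305,266)))
for nm,r in(('thick',(170,145,190,192)),('thin',(186,160,206,208)),('wax',(165,240,222,288)),('tin',(288,160,322,222))):print('side',nm,t(b,m,r))
for nm,r in(('thick',(315,262,342,297)),('thin',(305,232,325,265)),('wax',(290,160,335,195)),('tin',(190,208,225,257))):print('scene',nm,t(a,n,r))
```

```text
home ((0, 0), 0.852)
side thick ((0, 0), 0.999)
side thin ((0, 0), 0.938)
side wax ((0, 0), 0.985)
side tin ((0, 0), 0.999)
scene thick ((0, 0), 1.0)
scene thin ((0, 0), 0.999)
scene wax ((0, 0), 0.959)
scene tin ((0, 0), 0.999)
```

Nothing has shifted. Handing in.

```bash
python3 -c "
from cell import manip
print(manip.sign_off())"
```

```text
the job is handed in; nothing more can be done
None
```

The middle mandrel is home in the bore and all three keys were pressed after it, smallest to largest. I handed the job in at about 25 s of robot time.

**Insertion:** The tool can only point straight down, so I tilted the mandrel in the jaws against its own stand place, to about 14–15° by image measurement. I then entered the bore lower edge first, straightened the mandrel against the bore wall, slid it down until it seated and let go. The last picture I viewed showed it upright with its collar flush on the block. It seated at the expected height (TCP 103.2 mm, 103 expected) with 14 N.

**Keys:** Each key met a hard stop at about 66 mm, which is its full 6 mm of travel.

| Key | Stop height (mm) | Vertical force (N) |
|---|---|---|
| Small | 66.1 | 11.6 |
| Medium | 66.1 | 12.9 |
| Large | 66.0 | 16.0 |

**Last checks:**
- **Bystanders:** template matching showed no shift of the thin and thick mandrels, the wax block or the tin in either fixed camera.
- **Home mandrel:** it also showed no shift, but its match score was lower (0.85). I put that down to changed shadow or arm in the view, but did not confirm it. Raw pixel differences were also raised everywhere, so I relied on the template match.
- **Calibration:** the cameras disagreed by 2–3 mm on positions, which I resolved with the wrist camera and by touching the bore rim.
- **Contact:** the arm finished clear of everything, with only noise-level wrist force.

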